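# Hold a rebated offcut in the fence jig

## Task

Put the stepped pine offcut on the jig's white bed with its step towards the robot, its back flat against the blue fence and its right-hand end touching the red stop block; then hold it there with one firm diagonal push, into the fence and down onto the bed at once, about 10 N each way, and finish while still pressing: do not let go. Leave the other things on the bench where they are.

Things in the scene. Friction and masses are not known exactly. Their poses are not given: they have to be found in the camera images.
- offcut_centre (a point): Loose pale-pine offcut, 140 long (its y), 48 wide (x), 45 high (z), 0.1 to 0.25 kg, with a step along one long side: a ledge 18 above the underside over x = -24 to -2, then a tongue 26 wide and 45 high over x = -2 to +24. x points from the stepped side to the plain back, z up. The point is the centre of the 48 x 140 x 45 envelope. Starts flat on the bench on the left.
- offcut_ledge (a point): Centre of the offcut's ledge, on its upward surface (18 above the underside, 13 from the centre towards the stepped side); axes as the offcut's. The wall of the step stands 11 from it in +x and rises 27.
- offcut_end (a point): Centre of the offcut's -y end face (70 from its centre): the right-hand end when the stepped side faces the robot.
- bed: Fixed bed of the jig in smooth, slippery white laminate, 200 (x) x 300 (y) x 18 thick; origin at the centre of its underside on the bench, upper surface 18 above. Its x axis points roughly away from the robot.
- fence: Fixed blue fence standing across the bed, 20 (x) x 300 (y) x 55 high; origin at the centre of its underside, on the bed's upper surface; its working face looks to its -x (to the robot), 10 from the origin. x points away from the robot, y to the left along the fence.
- stop: Fixed red stop block in front of the fence, touching it, 60 (x) x 30 (y) x 40 high, square to the fence; origin at the centre of its underside, on the bed; its working face looks to its +y (left), 15 from the origin. Its place along the fence varies.
- spray_can: Bystander, leave alone: upright yellow spray can, 65 dia x 190 mm; origin at its underside.
- mug: Bystander, leave alone: blue ceramic mug, 84 dia x 95 mm; origin at its underside.
- glue: Bystander, leave alone: white glue bottle with green label, 60 dia x 150 mm; origin at its underside.
- tape: Bystander, leave alone: grey roll of tape lying flat, 90 dia x 25 mm; origin at its underside.
- hammer: Bystander, leave alone: hammer lying flat, length 300 mm; origin at its middle, underside.
- screwdriver: Bystander, leave alone: screwdriver with yellow handle lying flat, length 200 mm; origin at its middle, underside.
- scrap: Bystander, leave alone: brown scrap of wood, 50 x 90 x 22 mm; origin at its underside.
There are look-alikes about, which are no part of the job. What is shaped like the part that bears offcut_centre but pink or turquoise is not meant.

How it is judged:
By the outcome, as a careful person would: the job done as asked, in the order asked, and still so for the second after the job is handed in, while the arm keeps its last pose, push and grip.
It also fails if it takes over 64 s, if anything falls off the work surface, if the arm or the gripper's body presses on something with over 40 N, if the wrist force passes 120 N, or if a joint passes its speed limit or range.

## Robot

A 6-joint arm with a two-finger parallel gripper is mounted at the origin on the work surface. World frame = base frame: x ahead of the robot, y to its left, z up, the work surface at z = 0. Lengths are in m, angles in rad, forces in N, time in s.
With the tool pointing down it reaches from about 0.4 to 0.825 m from the base axis. Payload 7 kg.
Tool frame: the origin (TCP) lies between the finger pads; the fingertips stand 8 mm ahead of it and the grasp point (between the pads) lies 11 mm behind it (arm.finger_overhang is the distance from the TCP to the fingertips, in m); z points along the fingers, y is the line along which they close (so a half turn about z gives the same grasp; the last joint's range is limited). The gripper opens to 88 mm and grips with 3 to 60 N. Pads are 19 mm wide; open, the fingers measure 130 mm over their backs; the gripper's body (78 mm by 193 mm) begins 47 mm behind the grasp point.
Start: joints at [-0.868, 0.359, 0.012, 0, -1.224, -0.288], TCP at [0.272, -0.618, 0.199] pointing down, gripper open.
Joint ranges: [-3.07, 3.07], [-1.43, 2.12], [-1.02, 1.25], [-3.03, 1.67], [-3.05, -0], [-3.03, 3.03]. Speed limits (rad/s): [2.39, 2.39, 3.01, 3.14, 3.14, 3.14].

## Interface

Orientations are given as [roll, pitch, yaw] about the fixed x, y, z axes, in that order (R = Rz(yaw) Ry(pitch) Rx(roll)).
In Python, from station import arm gives the robot as it stands.
- The arm moves only by the tool move_arm, never from a script. Its argument "rows" is text: rows parted by semicolons, each of 7 numbers parted by spaces: the turn, a rotation vector about the tool's x, y, z in degrees, then the shift along the tool's x, y, z in m, then the finger opening in m, from 0 to 0.0876. A call has 1 to 8 rows; each row shifts and turns the commanded pose from where the row before left it, along the tool's axes as they then stand; what a row does not reach is not made up. A row lasts 1/8 s, in which the tool goes at most 62.5 mm and 10.7 degrees, less where a joint would pass 70% of its speed; a pose out of reach is approached as far as the arm can. A call is refused whole if a number of a shift passes 0.0625 or a number of a turn 10.7, either way. A call with a gripper value outside its range is refused whole. The fingers move at their own pace and stop on an object; "squeeze" is the grip in N (left out, the last holds). Time passes only in rows, so rows that do not move let the fingers close. It gives the time, the measured TCP pose, the force, the opening and the grip force at its end, in the units of the state.
- arm.get_state(): the state, without advancing time (a new reading comes with each control period).
- arm.grab_frame(name): name is "side" or "top"; returns (picture, depth): 384x512x3 uint8, blue, green, red; 384x512 float32, m along the optical axis (not along the pixel's ray), 0 where there is no reading.
- arm.camera_model(name): a dict with "mtx" (3x3 intrinsics, pixels), "camera_from_world" (4x4, takes a point from world to camera coordinates). Camera axes: x right, y down, z forward; pixel columns grow to the right and rows downward; lengths in m; the calibration is good to about 2 mm. A picture is of the moment at which its call begins. camera_model takes no time and is no camera call.
- arm.job_done(): hands the job in; it is judged then, once.
The state is a dict: "t": time; "q": joint angles; "qd": joint speeds; "joint_efforts": joint torques, N m; "eef_pos": TCP position; "ee_rot": TCP orientation; "force": force on the tool from outside, world axes, zero at the start; "moment": the same for the moment, N m; "width": finger opening in m; "gripper_force": force on a finger pad.
Only numpy, scipy, OpenCV 4.12 (cv2) and the standard library are available. Lean on these libraries where they do the work, as an engineer would, in place of code of your own. Each camera call takes 0.05 s, during which the arm holds its last target. There are 200 camera calls.

## Working session

There is one attempt and no reset: what is moved stays moved. The work goes in short steps, Python scripts to look and compute and a tool call to move; the robot and the scene stay as the last step left them, time stands still between calls to the robot, and variables do not carry over. Pictures are saved under pics/ and viewed, at most 10 in all, crops included, and the job is handed in when it is done.

Besides the shell and the picture viewer there is one more tool, called after "Request:" as name(argument=value, ...) on one line, values as JSON. move_arm: Moves the arm, as the interface text tells. Its arguments: {"type":"object","properties":{"rows":{"type":"string"},"squeeze":{"type":"number"}},"required":["rows"]}

```bash
ls; mkdir -p pics; python3 - <<'E'
from station import arm
import cv2,numpy as np
for n in("top","side"):
    p,d=arm.grab_frame(n); cv2.imwrite(f"pics/{n}0.png",p); np.save(f"{n}d.npy",d)
    m=arm.camera_model(n); print(n,m["mtx"].round(1).tolist(),m["camera_from_world"].round(3).tolist())
print(arm.get_state())
E
```

```text
pics
top [[443.7, 0.0, 259.0], [0.0, 443.7, 188.9], [0.0, 0.0, 1.0]] [[0.0, -1.0, 0.014, 0.023], [-0.994, -0.002, -0.113, 0.527], [0.114, -0.014, -0.993, 1.56], [0.0, 0.0, 0.0, 1.0]]
side [[423.4, 0.0, 257.4], [0.0, 423.4, 191.4], [0.0, 0.0, 1.0]] [[-0.704, -0.71, 0.019, 0.38], [-0.509, 0.485, -0.711, 0.254], [0.496, -0.51, -0.703, 1.041], [0.0, 0.0, 0.0, 1.0]]
{'t': 0.1, 'q': array([-8.67881664e-01,  3.59313195e-01,  1.11384508e-02, -3.29501768e-04,
       -1.22409304e+00, -2.88107591e-01]), 'qd': array([ 4.36301370e-04, -2.98875063e-05,  4.74607907e-04, -3.93632995e-04,
        3.75277883e-04,  8.92832014e-04]), 'joint_efforts': array([-8.44107090e-04, -5.84161949e+01,  2.93752295e+01,  7.01558232e+00,
        1.01333534e-02, -5.06027800e-05]), 'eef_pos': array([ 0.27181876, -0.61731754,  0.19770873]), 'ee_rot': array([ 3.14009383e+00, -1.21136185e-04, -2.72689768e+00]), 'force': array([-0.24259638,  0.81422429,  0.27198896]), 'moment': array([-0.00925128,  0.04465754,  0.03027596]), 'gripper_force': 0.0, 'width': 0.08764710475901799}
```

View pics/top0.png

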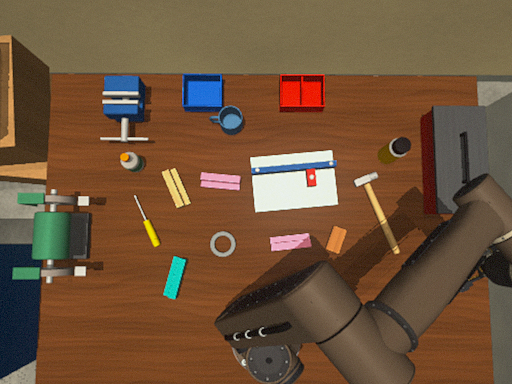

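View pics/side0.png

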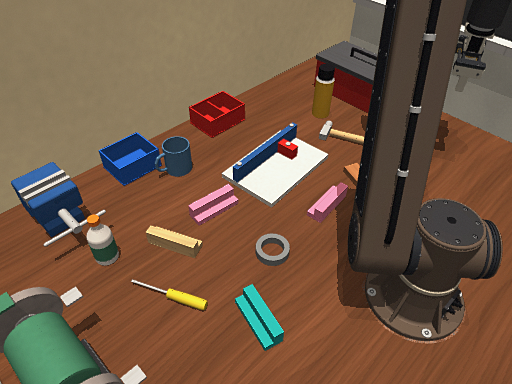

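Top view: the pale-pine offcut is at (176,187). The look-alikes are pink at (220,181) and (290,242), turquoise at (175,277), and brown scrap at (336,240). The bed is at (294,181), with the blue fence behind it and the red stop at (311,177). In the side view the pine is at (173,240). I choose the pine one and will check it in a crop.

```bash
cat > h.py <<'E'
import cv2,numpy as np
from station import arm
def pts(n,mask,d):
    m=arm.camera_model(n);v,u=np.nonzero(mask&(d>0));z=d[v,u]
    c=np.c_[u,v,np.ones(len(u))]@np.linalg.inv(m["mtx"]).T*z[:,None]
    T=np.linalg.inv(m["camera_from_world"]);return c@T[:3,:3].T+T[:3,3]
def box(n,shape,b):
    k=np.zeros(shape[:2],bool);k[b[1]:b[3],b[0]:b[2]]=1;return k
def hsv(p,lo,hi):return cv2.inRange(cv2.cvtColor(p,cv2.COLOR_BGR2HSV),lo,hi)>0
def rect(P):
    (c,s,a)=cv2.minAreaRect(P[:,:2].astype(np.float32)*1000);b=cv2.boxPoints((c,s,a));return np.round(c,1),np.round(s,1),round(a,1),b.round(0).tolist()
E
python3 - <<'E'
from h import *
B={"top":dict(pine=(155,160,197,215),jig=(240,140,350,220)),"side":dict(pine=(140,220,210,262),jig=(215,115,335,210))}
for n in B:
    p=cv2.imread(f"pics/{n}0.png");d=np.load(f"{n}d.npy")
    for lab,b,lo,hi in(("pine","pine",(12,40,110),(32,180,255)),("white","jig",(0,0,150),(179,40,255)),("blue","jig",(95,90,30),(125,255,255)),("red","jig",(0,150,60),(8,255,255))):
        k=hsv(p,lo,hi)&box(n,p.shape,B[n][b]);P=pts(n,k,d)
        z=P[:,2]*1000;print(n,lab,len(P),"z pct",np.percentile(z,[2,25,50,75,98]).round(0))
        for zl,zh in {"pine":((10,26),(38,52)),"white":((10,24),),"blue":((66,80),),"red":((50,64),)}[lab]:
            Q=P[(z>zl)&(z<zh)]
            if len(Q)>8:print("  ",zl,len(Q),Q.mean(0).round(4),*rect(Q))
cv=[cv2.resize(cv2.imread(f"pics/{n}0.png")[b[1]:b[3],b[0]:b[2]],(390,400),interpolation=2) for n,b in(("top",(145,155,205,215)),("side",(135,210,215,270)))]
cv2.imwrite("pics/crop0.png",np.hstack(cv))
E
```

```text
top pine 1286 z pct [-7. -0.  5. 25. 50.]
   10 241 [0.537  0.3112 0.0182] [531.2 322.8] [144.7 124.8] 28.4 [[438.0, 343.0], [497.0, 233.0], [625.0, 302.0], [565.0, 412.0]]
   38 277 [0.5295 0.3331 0.045 ] [529.  332.8] [140.6  27.6] 24.8 [[459.0, 316.0], [471.0, 291.0], [599.0, 350.0], [587.0, 375.0]]
top white 3829 z pct [ 5. 16. 19. 21. 70.]
   10 3324 [ 0.5501 -0.098   0.0181] [ 560.6 -100. ] [199.7 299.4] 5.3 [[447.0, 40.0], [475.0, -258.0], [674.0, -240.0], [646.0, 58.0]]
top blue 459 z pct [45. 69. 73. 75. 81.]
   66 371 [ 0.6013 -0.0964  0.0732] [601.5 -96.3] [ 19.4 298.1] 5.6 [[577.0, 51.0], [606.0, -246.0], [626.0, -244.0], [596.0, 53.0]]
top red 126 z pct [42. 56. 59. 61. 65.]
   50 114 [ 0.5674 -0.1577  0.0586] [ 567.4 -158.7] [58.1 30.9] 5.7 [[537.0, -146.0], [540.0, -177.0], [598.0, -171.0], [595.0, -140.0]]
side pine 1072 z pct [-3.  2. 21. 44. 47.]
   10 189 [0.52   0.3271 0.0178] [529.1 322.5] [139.7  51.9] 24.4 [[455.0, 317.0], [476.0, 270.0], [603.0, 328.0], [582.0, 375.0]]
   38 432 [0.5239 0.3322 0.0445] [525.8 333.4] [141.8  29.6] 23.9 [[455.0, 318.0], [467.0, 291.0], [597.0, 349.0], [585.0, 376.0]]
side white 2669 z pct [14. 16. 18. 19. 26.]
   10 2575 [ 0.5233 -0.086   0.0176] [ 563.  -175.1] [201.6 454.6] 5.2 [[442.0, 42.0], [483.0, -411.0], [684.0, -392.0], [643.0, 60.0]]
side blue 974 z pct [24. 43. 62. 72. 75.]
   66 419 [ 0.5958 -0.0867  0.0719] [598.2 -95.1] [ 23.4 300.9] 5.2 [[573.0, 54.0], [600.0, -246.0], [623.0, -244.0], [596.0, 56.0]]
side red 648 z pct [-0. 21. 36. 53. 66.]
   50 171 [ 0.6386 -0.1391  0.0567] [ 682.2 -138.7] [301.6  69.4] 15.2 [[528.0, -145.0], [546.0, -212.0], [837.0, -133.0], [819.0, -66.0]]
```

View pics/crop0.png

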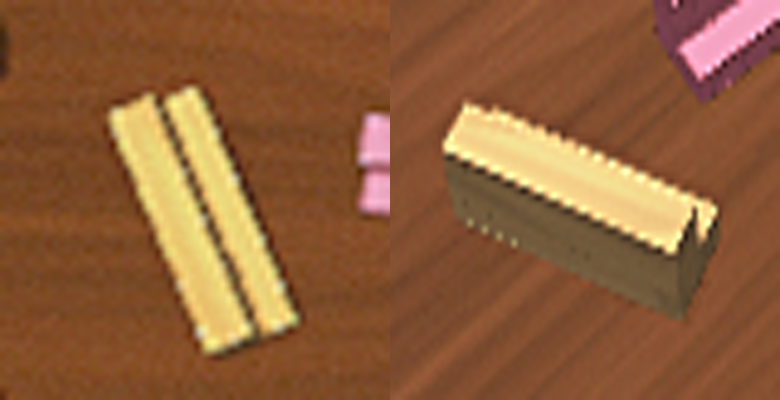

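The crop confirms the choice. The pine offcut's tall tongue is on its left (+y) side and the ledge on its right, with the tongue's centre near (0.5275, 0.333). Next I set out to a point above it.

```bash
cat > plan.py <<'E'
import sys,numpy as np
from scipy.spatial.transform import Rotation as R
from station import arm
# args: x y z yaw_deg(target) n  opening [dir +1/-1/0 forced yaw direction]
x,y,z,yaw,n,o=map(float,sys.argv[1:7]);s=float(sys.argv[7]) if len(sys.argv)>7 else 0;n=int(n)
S=arm.get_state();p=S["eef_pos"];c=np.degrees(S["ee_rot"][2])
d=(yaw-c+180)%360-180
if s>0 and d<-5:d+=360
if s<0 and d>5:d-=360
print("t",round(S["t"],2),"pos",p.round(4),"rpy",np.degrees(S["ee_rot"]).round(2),"F",S["force"].round(1),"w",S["width"],"q",S["q"].round(2),"dyaw",d)
st=(np.array([x,y,z])-p)/n
for i in range(n):
    a=np.radians(c+d*i/n);v=(R.from_euler("z",a)*R.from_euler("x",np.pi)).inv().apply(st)
    print("0 0 %.1f %.4f %.4f %.4f %g"%(-d/n,*v,o),end="; ")
print()
E
python3 plan.py .5275 .333 .15 24.5 21 .07 1
```

```text
t 0.1 pos [ 0.2718 -0.6173  0.1977] rpy [ 1.7991e+02 -1.0000e-02 -1.5624e+02] F [-0.2  0.8  0.3] w 0.08764710475901799 q [-0.87  0.36  0.01 -0.   -1.22 -0.29] dyaw 180.7397284113253
0 0 -8.6 -0.0294 0.0365 0.0023 0.07; 0 0 -8.6 -0.0345 0.0317 0.0023 0.07; 0 0 -8.6 -0.0389 0.0262 0.0023 0.07; 0 0 -8.6 -0.0423 0.0201 0.0023 0.07; 0 0 -8.6 -0.0449 0.0135 0.0023 0.07; 0 0 -8.6 -0.0464 0.0066 0.0023 0.07; 0 0 -8.6 -0.0469 -0.0004 0.0023 0.07; 0 0 -8.6 -0.0463 -0.0074 0.0023 0.07; 0 0 -8.6 -0.0447 -0.0142 0.0023 0.07; 0 0 -8.6 -0.0420 -0.0207 0.0023 0.07; 0 0 -8.6 -0.0384 -0.0268 0.0023 0.07; 0 0 -8.6 -0.0340 -0.0323 0.0023 0.07; 0 0 -8.6 -0.0288 -0.0370 0.0023 0.07; 0 0 -8.6 -0.0229 -0.0409 0.0023 0.07; 0 0 -8.6 -0.0166 -0.0438 0.0023 0.07; 0 0 -8.6 -0.0098 -0.0458 0.0023 0.07; 0 0 -8.6 -0.0028 -0.0468 0.0023 0.07; 0 0 -8.6 0.0042 -0.0467 0.0023 0.07; 0 0 -8.6 0.0111 -0.0455 0.0023 0.07; 0 0 -8.6 0.0178 -0.0433 0.0023 0.07; 0 0 -8.6 0.0241 -0.0402 0.0023 0.07;
```

Request:
move_arm(rows="0 0 -8.6 -0.029 0.0365 0 0.07; 0 0 -8.6 -0.0345 0.032 0 0.07; 0 0 -8.6 -0.039 0.026 0 0.07; 0 0 -8.6 -0.042 0.020 0 0.07; 0 0 -8.6 -0.045 0.0135 0 0.07; 0 0 -8.6 -0.0465 0.0065 0 0.07; 0 0 -8.6 -0.047 0 0 0.07; 0 0 -8.6 -0.0465 -0.0075 0 0.07")

```text
t: 1.1
eef_pos: [0.3691, -0.2539, 0.1985]
ee_rot: [-3.142, 0.0, -1.521]
force: [0.4, -0.3, -0.2]
width: 0.0697
gripper_force: 0.0
```

Request:
move_arm(rows="0 0 -8.6 -0.0445 -0.014 0 0.07; 0 0 -8.6 -0.042 -0.0205 0 0.07; 0 0 -8.6 -0.0385 -0.027 0 0.07; 0 0 -8.6 -0.034 -0.0325 0 0.07; 0 0 -8.6 -0.029 -0.037 0 0.07; 0 0 -8.6 -0.023 -0.041 0 0.07; 0 0 -8.6 -0.0165 -0.044 0 0.07; 0 0 -8.6 -0.010 -0.046 0 0.07")

```text
t: 2.1
eef_pos: [0.4668, 0.1087, 0.1985]
ee_rot: [3.142, 0.0, -0.32]
force: [1.4, -1.4, 0.3]
width: 0.0699
gripper_force: 0.0
```

```bash
python3 plan.py .5275 .333 .12 24.5 6 .07 1
```

```text
t 2.1 pos [0.4668 0.1087 0.1985] rpy [ 1.800e+02  1.000e-02 -1.833e+01] F [ 1.4 -1.4  0.3] w 0.06991769234125636 q [ 0.64  0.03 -0.4  -0.   -1.14  0.61] dyaw 42.83242920140685
0 0 -7.1 -0.0022 -0.0387 0.0131 0.07; 0 0 -7.1 0.0027 -0.0386 0.0131 0.07; 0 0 -7.1 0.0074 -0.0380 0.0131 0.07; 0 0 -7.1 0.0121 -0.0368 0.0131 0.07; 0 0 -7.1 0.0166 -0.0350 0.0131 0.07; 0 0 -7.1 0.0208 -0.0327 0.0131 0.07;
```

Request:
move_arm(rows="0 0 -7.1 -0.002 -0.0385 0.013 0.07; 0 0 -7.1 0.0025 -0.0385 0.013 0.07; 0 0 -7.1 0.0075 -0.038 0.013 0.07; 0 0 -7.1 0.012 -0.037 0.013 0.07; 0 0 -7.1 0.0165 -0.035 0.013 0.07; 0 0 -7.1 0.021 -0.0325 0.013 0.07; 0 0 0 0 0 0 0.07; 0 0 0 0 0 0 0.07")

```text
t: 3.1
eef_pos: [0.5287, 0.3304, 0.12]
ee_rot: [3.141, 0.001, 0.418]
force: [0.2, -0.2, 0.0]
width: 0.07
gripper_force: 0.0
```

```bash
python3 plan.py .5275 .333 .029 24.5 4 .07; python3 - <<'E'
from h import *
p,d=arm.grab_frame("side");q,_=arm.grab_frame("top")
cv2.imwrite("pics/a1.png",np.hstack([cv2.resize(p[130:290,100:260],(400,400)),cv2.resize(q[130:240,120:230],(400,400))]))
E
```

```text
t 3.1 pos [0.5287 0.3304 0.12  ] rpy [1.7997e+02 7.0000e-02 2.3930e+01] F [ 0.2 -0.2  0. ] w 0.07001717114840604 q [ 0.87  0.33 -0.21 -0.   -1.03  1.12] dyaw 0.5708049874085361
0 0 -0.1 -0.0000 -0.0007 0.0228 0.07; 0 0 -0.1 -0.0000 -0.0007 0.0228 0.07; 0 0 -0.1 -0.0000 -0.0007 0.0228 0.07; 0 0 -0.1 -0.0000 -0.0007 0.0228 0.07;
```

View pics/a1.png

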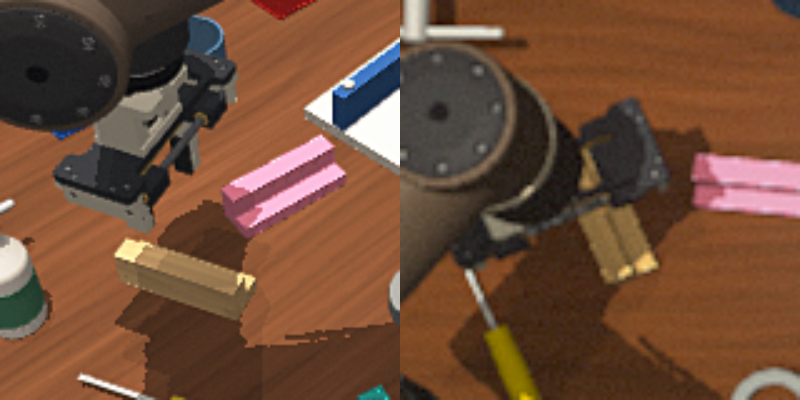

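Both crops show the open gripper straddling the pine offcut, aligned with it. The pink one is clear. Next I descend and grip.

Request:
move_arm(rows="0 0 -0.5 0 -0.003 0.03 0.07; 0 0 0 0 0 0.03 0.07; 0 0 0 0 0 0.02 0.07; 0 0 0 0 0 0.0095 0.07; 0 0 0 0 0 0 0.024; 0 0 0 0 0 0 0.015; 0 0 0 0 0 0 0.015; 0 0 0 0 0 0 0.015", squeeze=30)

```text
t: 4.2
eef_pos: [0.5281, 0.3338, 0.0317]
ee_rot: [-3.141, -0.001, 0.427]
force: [-0.8, -0.4, 0.4]
width: 0.0357
gripper_force: 0.0
```

Request:
move_arm(rows="0 0 0 0 0 0 0.015; 0 0 0 0 0 0 0.015; 0 0 0 0 0 0 0.015; 0 0 0 0 0 0 0.015")

```text
t: 4.7
eef_pos: [0.5279, 0.3335, 0.031]
ee_rot: [3.142, 0.0, 0.427]
force: [0.5, -0.8, 0.7]
width: 0.015
gripper_force: 0.0
```

```bash
python3 - <<'E'
from h import *
p,d=arm.grab_frame("side");q,_=arm.grab_frame("top")
cv2.imwrite("pics/a2.png",np.hstack([cv2.resize(p[170:290,100:220],(400,400)),cv2.resize(q[130:240,120:230],(400,400))]))
print(arm.get_state())
E
```

```text
{'t': 4.8, 'q': array([ 8.75732724e-01,  4.26691854e-01, -3.03961175e-01,  9.43707316e-06,
       -8.40200374e-01,  1.12209233e+00]), 'qd': array([ 0.0008243 , -0.0001703 ,  0.00080147,  0.00041111,  0.00035111,
        0.00138723]), 'joint_efforts': array([ 2.54490908e-03, -5.73912799e+01,  2.32989478e+01,  5.48057780e+00,
        8.60826764e-02,  4.75848566e-06]), 'eef_pos': array([0.52786467, 0.33353002, 0.0310345 ]), 'ee_rot': array([3.14156156e+00, 4.83774969e-05, 4.27035028e-01]), 'force': array([-0.16525639, -0.00699348,  0.2073812 ]), 'moment': array([-0.14797316,  0.0870112 ,  0.060911  ]), 'gripper_force': 0.0, 'width': 0.01484902273264218}
```

View pics/a2.png

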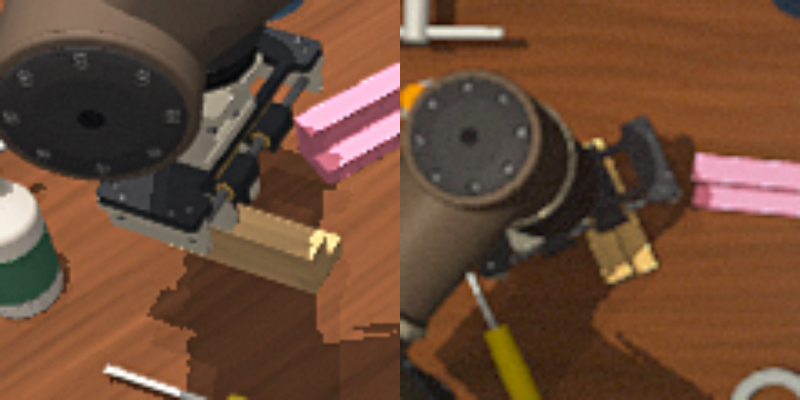

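```bash
python3 - <<'E'
from h import *
print(arm.finger_overhang)
p,d=arm.grab_frame("side")
cv2.imwrite("pics/a3.png",cv2.resize(p[205:262,130:206],(760,570),interpolation=2))
k=hsv(p,(12,40,60),(32,200,255))&box("side",p.shape,(140,220,210,262));P=pts("side",k,d);Q=P[(P[:,2]>.038)&(P[:,2]<.052)];print(len(Q),rect(Q))
k=box("side",p.shape,(150,205,200,240))
P=pts("side",k,d)
a=np.radians(114.5);u=np.array([np.cos(a),np.sin(a)]);c=np.array([.5279,.3335])
xy=(P[:,:2]-c);s=xy@u;t=xy@np.array([u[1],-u[0]])
g=(abs(s)<.07)&(abs(t)<.02)
for lo in np.arange(0,.12,.01):
    m=g&(P[:,2]>=lo)&(P[:,2]<lo+.01)
    if m.sum():print(lo.round(2),m.sum(),"s",np.percentile(s[m],[2,50,98]).round(3),"t",np.percentile(t[m],[2,50,98]).round(3))
E
```

```text
0.008
274 (array([500.4, 321.7]), array([88.1, 28.7]), 24.1, [[454.0, 317.0], [466.0, 291.0], [546.0, 327.0], [535.0, 353.0]])
0.0 36 s [-0.069 -0.056 -0.047] t [-0.017  0.001  0.019]
0.01 13 s [-0.036 -0.034 -0.031] t [-0.019 -0.001  0.017]
0.02 1 s [-0.032 -0.032 -0.032] t [-0. -0. -0.]
0.03 2 s [0.012 0.012 0.013] t [0.012 0.013 0.014]
0.04 51 s [-0.013 -0.002  0.013] t [-0.019 -0.008  0.011]
0.05 1 s [-0.008 -0.008 -0.008] t [-0.006 -0.006 -0.006]
0.06 28 s [-0.02   0.015  0.025] t [-0.013 -0.011  0.004]
0.07 28 s [-0.022  0.02   0.026] t [-0.014 -0.012 -0.002]
0.08 11 s [0.012 0.022 0.026] t [-0.014 -0.012 -0.005]
0.09 7 s [0.019 0.024 0.027] t [-0.013 -0.012 -0.011]
0.11 2 s [-0.011 -0.01  -0.009] t [-0.013 -0.012 -0.011]
```

View pics/a3.png

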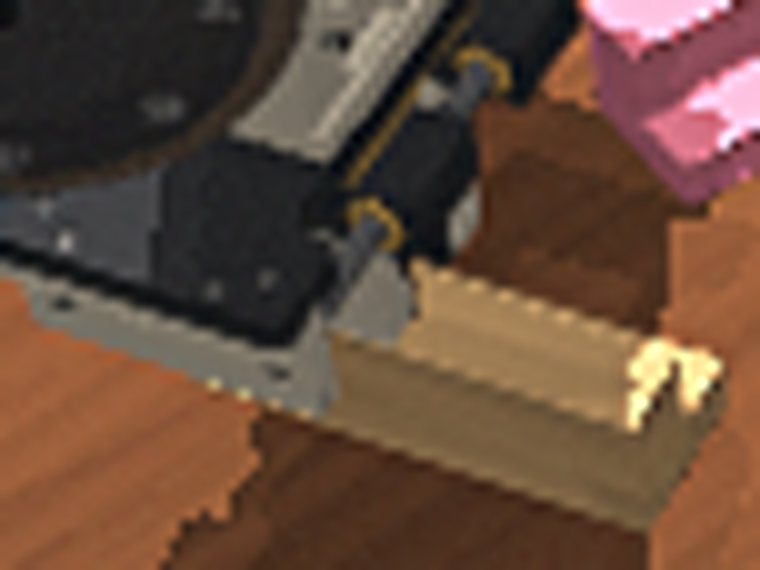

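The fingers look as if they closed above the tongue: the tongue's top shows beneath the closed fingertips around (400,330). So I'll lift and measure where the fingertips really are.

Request:
move_arm(rows="0 0 0 0 0 -0.03 0.07; 0 0 0 0 0 -0.05 0.07; 0 0 0 0 0 -0.05 0.07; 0 0 0 0 0 0 0.07; 0 0 0 0 0 0 0.07; 0 0 0 0 0 0 0.07")

```text
t: 5.6
eef_pos: [0.5273, 0.333, 0.1597]
ee_rot: [3.141, 0.002, 0.427]
force: [0.0, -0.2, -0.2]
width: 0.0677
gripper_force: 0.0
```

```bash
python3 - <<'E'
from h import *
S=arm.get_state();print(S["eef_pos"],S["width"])
c=S["eef_pos"]
for n in("side","top"):
    p,d=arm.grab_frame(n)
    P=pts(n,d>0,d);a=np.radians(114.5);u=np.array([np.cos(a),np.sin(a)])
    xy=P[:,:2]-c[:2];s=xy@u;t=xy@np.array([u[1],-u[0]]);z=P[:,2]-c[2]
    g=(abs(s)<.11)&(abs(t)<.05)
    for lo in np.arange(-.13,.12,.01):
        m=g&(z>=lo)&(z<lo+.01)
        if m.sum()>2:print(n,lo.round(2),m.sum(),"s",np.percentile(s[m],[2,25,50,75,98]).round(3),"t",np.percentile(t[m],[2,50,98]).round(3))
    if n=="side":cv2.imwrite("pics/a4.png",cv2.resize(p[150:270,90:250],(800,600),interpolation=2))
E
```

```text
[0.52726424 0.33295354 0.15969157] 0.06774992296394014
side -0.13 90 s [-0.109  0.011  0.012  0.014  0.015] t [-0.048 -0.006  0.047]
side -0.12 341 s [-0.107 -0.006  0.001  0.009  0.014] t [-0.048 -0.003  0.047]
side 0.02 6 s [-0.036 -0.035 -0.034 -0.033 -0.033] t [-0.01  -0.002  0.008]
side 0.03 62 s [-0.045 -0.033  0.003  0.049  0.051] t [-0.013 -0.006  0.008]
side 0.04 54 s [-0.045 -0.035 -0.033  0.044  0.051] t [-0.013 -0.011  0.008]
side 0.05 36 s [-0.05  -0.04  -0.034 -0.032  0.047] t [-0.013 -0.011 -0.002]
side 0.06 30 s [-0.051 -0.043 -0.035 -0.033  0.046] t [-0.013 -0.011  0.007]
side 0.07 18 s [-0.047 -0.037 -0.036 -0.034 -0.032] t [-0.014  0.     0.006]
side 0.08 10 s [-0.038 -0.038 -0.037 -0.036 -0.035] t [-0.009 -0.005  0.   ]
side 0.09 98 s [-0.083 -0.035  0.088  0.089  0.091] t [-0.041 -0.015  0.035]
side 0.1 249 s [-0.081 -0.037  0.046  0.089  0.09 ] t [-0.041 -0.032  0.032]
side 0.11 366 s [-0.08  -0.053 -0.01   0.052  0.095] t [-0.041 -0.031  0.012]
top -0.13 20 s [-0.077 -0.013 -0.004  0.008  0.012] t [-0.044 -0.011  0.039]
top -0.12 127 s [-0.108 -0.007 -0.001  0.005  0.012] t [-0.048 -0.014  0.046]
top -0.11 17 s [-0.012 -0.01  -0.007 -0.     0.008] t [-0.047 -0.003  0.043]
top 0.09 6 s [-0.041  0.044  0.062  0.078  0.082] t [-0.036 -0.035 -0.032]
top 0.1 39 s [-0.083 -0.031 -0.005  0.023  0.065] t [-0.037 -0.028 -0.021]
top 0.11 218 s [-0.065 -0.054 -0.043  0.015  0.069] t [-0.037 -0.024  0.039]
```

View pics/a4.png

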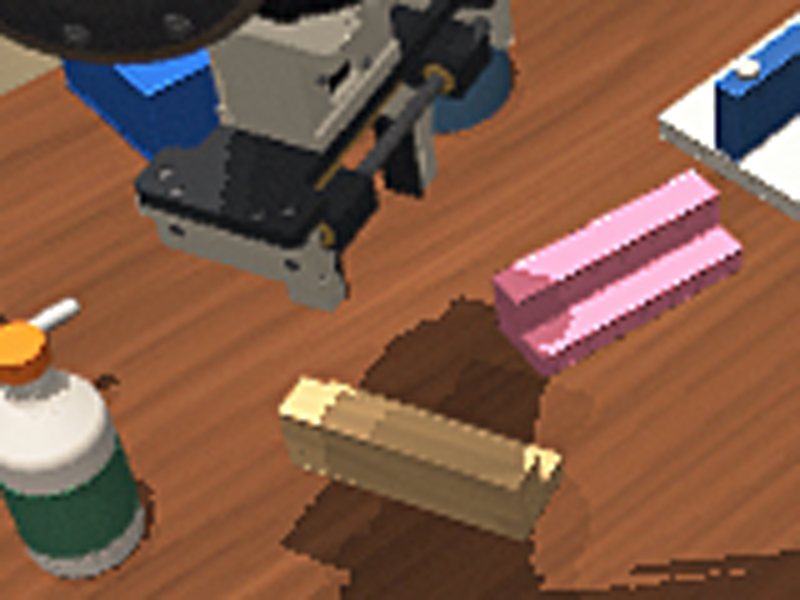

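The depth points put the real fingertips about 28 mm above the reported TCP, where the text says 8 mm below it. The sideways position is right. I'll descend again by the measured tips, aiming for a tip height near 25 mm.

Request:
move_arm(rows="0 0 0 0 0 0.05 0.07; 0 0 0 0 0 0.05 0.07; 0 0 0 0 0 0.04 0.07; 0 0 0 0 0 0.015 0.07; 0 0 0 0 0 0.007 0.07; 0 0 0 0 0 0 0.06; 0 0 0 0 0 0 0.04; 0 0 0 0 0 0 0.015")

```text
t: 6.7
eef_pos: [0.5284, 0.3341, 0.0003]
ee_rot: [-3.141, -0.002, 0.427]
force: [0.1, 0.4, -0.8]
width: 0.0454
gripper_force: 0.0
```

Request:
move_arm(rows="0 0 0 0 0 0 0.015; 0 0 0 0 0 0 0.015; 0 0 0 0 0 0 0.015; 0 0 0 0 0 0 0.015")

```text
t: 7.2
eef_pos: [0.528, 0.3335, -0.0006]
ee_rot: [3.142, -0.0, 0.427]
force: [-1.2, -0.5, 3.6]
width: 0.0257
gripper_force: 30.0
```

Request:
move_arm(rows="0 0 0 0 0 -0.01 0.015; 0 0 0 0 0 -0.03 0.015; 0 0 0 0 0 -0.04 0.015; 0 0 0 0 0 -0.02 0.015; 0 0 0 0 0 0 0.015")

```text
t: 7.82
eef_pos: [0.5287, 0.3345, 0.1012]
ee_rot: [-3.14, -0.003, 0.427]
force: [-0.5, 0.4, -1.9]
width: 0.0259
gripper_force: 30.0
```

```bash
python3 plan.py .5401 -.0679 .1 -84.6 14 .015 -1
```

```text
t 7.83 pos [0.5287 0.3345 0.1012] rpy [-179.91   -0.2    24.48] F [-0.5  0.4 -1.9] w 0.02588078735359008 q [ 0.88  0.35 -0.23  0.   -0.98  1.12] dyaw -109.075925872115
0 0 7.8 -0.0112 0.0265 0.0001 0.015; 0 0 7.8 -0.0075 0.0278 0.0001 0.015; 0 0 7.8 -0.0036 0.0285 0.0001 0.015; 0 0 7.8 0.0003 0.0288 0.0001 0.015; 0 0 7.8 0.0042 0.0284 0.0001 0.015; 0 0 7.8 0.0080 0.0276 0.0001 0.015; 0 0 7.8 0.0116 0.0263 0.0001 0.015; 0 0 7.8 0.0151 0.0245 0.0001 0.015; 0 0 7.8 0.0183 0.0222 0.0001 0.015; 0 0 7.8 0.0211 0.0195 0.0001 0.015; 0 0 7.8 0.0236 0.0165 0.0001 0.015; 0 0 7.8 0.0256 0.0131 0.0001 0.015; 0 0 7.8 0.0271 0.0095 0.0001 0.015; 0 0 7.8 0.0282 0.0058 0.0001 0.015;
```

Request:
move_arm(rows="0 0 7.8 -0.011 0.0265 0 0.015; 0 0 7.8 -0.0075 0.028 0 0.015; 0 0 7.8 -0.0035 0.0285 0 0.015; 0 0 7.8 0 0.029 0 0.015; 0 0 7.8 0.004 0.0285 0 0.015; 0 0 7.8 0.008 0.0275 0 0.015; 0 0 7.8 0.0115 0.0265 0 0.015; 0 0 7.8 0.015 0.0245 0 0.015")

```text
t: 8.82
eef_pos: [0.533, 0.102, 0.0979]
ee_rot: [3.14, 0.001, -0.667]
force: [0.4, -0.1, -0.7]
width: 0.026
gripper_force: 30.0
```

Request:
move_arm(rows="0 0 7.8 0.0185 0.022 0 0.015; 0 0 7.8 0.021 0.0195 0 0.015; 0 0 7.8 0.0235 0.0165 0 0.015; 0 0 7.8 0.0255 0.013 0 0.015; 0 0 7.8 0.027 0.0095 0 0.015; 0 0 7.8 0.028 0.006 0 0.015; 0 0 0 0 0 0 0.015; 0 0 0 0 0 0 0.015")

```text
t: 9.82
eef_pos: [0.5379, -0.0687, 0.0983]
ee_rot: [3.14, 0.0, -1.478]
force: [-0.2, -0.1, -1.9]
width: 0.0257
gripper_force: 30.0
```

```bash
python3 plan.py .5401 -.0679 .035 -84.6 3 .015; python3 - <<'E'
from h import *
p,d=arm.grab_frame("side");q,e=arm.grab_frame("top")
cv2.imwrite("pics/b1.png",np.hstack([cv2.resize(p[80:220,190:350],(400,350)),cv2.resize(q[130:230,230:350],(400,350))]))
z0=arm.get_state()["eef_pos"][2]
for n,i,dd in(("side",p,d),("top",q,e)):
    k=hsv(i,(12,40,40),(32,220,255))&box(n,i.shape,(180,80,350,230));P=pts(n,k,dd)
    Q=P[(P[:,2]>z0+.035)&(P[:,2]<z0+.055)];print(n,len(Q));
    if len(Q)>20:print(rect(Q),np.median(Q[:,2]))
E
```

```text
t 9.82 pos [ 0.5379 -0.0687  0.0983] rpy [ 1.7993e+02  1.0000e-02 -8.4690e+01] F [-0.2 -0.1 -1.9] w 0.025735543021629986 q [ 0.23  0.23 -0.42 -0.   -0.92 -0.14] dyaw 0.09343956392177688
0 0 -0.0 -0.0002 -0.0008 0.0211 0.015; 0 0 -0.0 -0.0002 -0.0008 0.0211 0.015; 0 0 -0.0 -0.0002 -0.0008 0.0211 0.015; 
side 262
(array([ 581.9, -221.1]), array([ 62.2, 468.3]), 16.5, [[486.0, -5.0], [619.0, -454.0], [678.0, -437.0], [545.0, 12.0]]) 0.14285893498635377
top 3
```

View pics/b1.png

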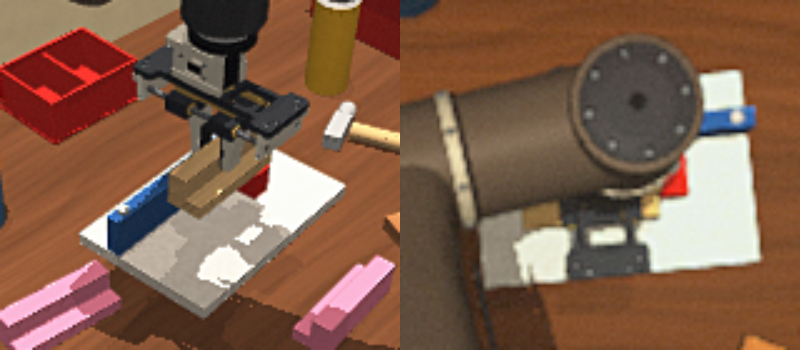

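The offcut hangs over the bed with its step facing the robot, the fence behind it and the stop to its right. I lower it now.

Request:
move_arm(rows="0 0 0 0 0 0.03 0.015; 0 0 0 0 0 0.025 0.015; 0 0 0 0 0 0.012 0.015; 0 0 0 0 0 0.007 0.015; 0 0 0 0 0 0.003 0.015; 0 0 0 0 0 0.002 0.015; 0 0 0 0 0 0 0.015")

```text
t: 10.8
eef_pos: [0.5386, -0.0687, 0.0204]
ee_rot: [-3.141, 0.0, -1.479]
force: [0.8, -0.1, -1.0]
width: 0.0255
gripper_force: 30.0
```

Request:
move_arm(rows="0 0 0 0 0 0.0015 0.015; 0 0 0 0 0 0.001 0.015; 0 0 0 0 0 0 0.015")

```text
t: 11.18
eef_pos: [0.5383, -0.0688, 0.0175]
ee_rot: [3.142, 0.0, -1.479]
force: [-0.3, -0.7, -1.0]
width: 0.0257
gripper_force: 30.0
```

Request:
move_arm(rows="0 0 0 0 0 0.0008 0.015; 0 0 0 0.003 0 0 0.015; 0 0 0 0.002 0 0 0.015; 0 0 0 0.001 0 0 0.015; 0 0 0 0 0 0 0.015")

```text
t: 11.8
eef_pos: [0.5398, -0.0747, 0.0173]
ee_rot: [-3.14, -0.0, -1.479]
force: [0.3, 1.2, 3.8]
width: 0.0256
gripper_force: 30.0
```

Request:
move_arm(rows="0 0 0 0.001 0 0 0.015; 0 0 0 0.001 0 0 0.015; 0 0 0 0 0 0 0.015")

```text
t: 12.18
eef_pos: [0.54, -0.0767, 0.0173]
ee_rot: [-3.14, -0.0, -1.479]
force: [-0.7, 1.5, 5.8]
width: 0.0256
gripper_force: 30.0
```

Request:
move_arm(rows="0 0 0 0.001 0 -0.0004 0.015; 0 0 0 0.001 0 0 0.015; 0 0 0 0 0 0 0.015")

```text
t: 12.55
eef_pos: [0.5396, -0.0788, 0.0173]
ee_rot: [-3.141, -0.0, -1.479]
force: [0.6, 0.5, 4.1]
width: 0.0258
gripper_force: 30.0
```

Request:
move_arm(rows="0 0 0 0.001 0 0 0.015; 0 0 0 0.0007 0 0 0.015; 0 0 0 0 0 0 0.015")

```text
t: 12.92
eef_pos: [0.5396, -0.079, 0.0173]
ee_rot: [-3.141, 0.002, -1.479]
force: [-2.4, 10.2, 6.8]
width: 0.0256
gripper_force: 30.0
```

```bash
python3 - <<'E'
from h import *
S=arm.get_state();print(S["eef_pos"],S["force"])
p,d=arm.grab_frame("side");q,e=arm.grab_frame("top")
cv2.imwrite("pics/b2.png",np.hstack([cv2.resize(p[110:200,230:330],(400,360),interpolation=2),cv2.resize(q[150:220,250:340],(400,360),interpolation=2)]))
E
```

```text
[ 0.53962764 -0.07899287  0.01734423] [-2.40143362 10.16817535  6.77230655]
```

View pics/b2.png

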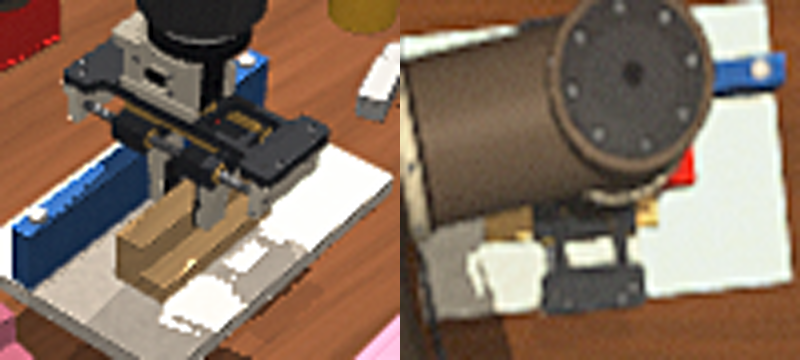

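The force of 10 N shows the right end touching the stop, and the step faces the robot. I ease off, open and lift.

Request:
move_arm(rows="0 0 0 -0.001 0 -0.0005 0.015; 0 0 0 0 0 0 0.035; 0 0 0 0 0 0 0.045; 0 0 0 0 0 0 0.045; 0 0 0 0 0 -0.02 0.045; 0 0 0 0 0 -0.03 0.045; 0 0 0 0 0 -0.02 0.045; 0 0 0 0 0 0 0.03")

```text
t: 14.02
eef_pos: [0.5405, -0.0794, 0.0893]
ee_rot: [-3.138, 0.0, -1.479]
force: [-0.4, 0.1, 0.3]
width: 0.0395
gripper_force: 0.0
```

```bash
python3 - <<'E'
import numpy as np
f=np.array([.9956,.094]);l=np.array([-.094,.9956]);print(f*.5035+l*-.1294, f*.470+l*-.1294)
E
python3 plan.py .4800 -.0846 .09 5.3 10 0 1
```

```text
[ 0.5134482  -0.08150164] [ 0.4800956  -0.08465064]
t 14.03 pos [ 0.5405 -0.0794  0.0893] rpy [-1.7982e+02  1.0000e-02 -8.4730e+01] F [-0.4  0.1  0.3] w 0.039488164215717984 q [ 0.21  0.25 -0.42  0.   -0.9  -0.12] dyaw 90.03080848981034
0 0 -9.0 -0.0000 0.0061 -0.0001 0; 0 0 -9.0 -0.0010 0.0060 -0.0001 0; 0 0 -9.0 -0.0019 0.0058 -0.0001 0; 0 0 -9.0 -0.0028 0.0054 -0.0001 0; 0 0 -9.0 -0.0036 0.0049 -0.0001 0; 0 0 -9.0 -0.0043 0.0043 -0.0001 0; 0 0 -9.0 -0.0049 0.0035 -0.0001 0; 0 0 -9.0 -0.0054 0.0027 -0.0001 0; 0 0 -9.0 -0.0058 0.0018 -0.0001 0; 0 0 -9.0 -0.0060 0.0009 -0.0001 0;
```

Request:
move_arm(rows="0 0 -9 0 0.006 0 0; 0 0 -9 -0.001 0.006 0 0; 0 0 -9 -0.002 0.006 0 0; 0 0 -9 -0.003 0.0055 0 0; 0 0 -9 -0.0035 0.005 0 0; 0 0 -9 -0.0045 0.0045 0 0; 0 0 -9 -0.005 0.0035 0 0; 0 0 -9 -0.0055 0.0025 0 0")

```text
t: 15.02
eef_pos: [0.4894, -0.0836, 0.0867]
ee_rot: [3.141, 0.001, -0.217]
force: [-0.0, -0.4, -0.2]
width: 0.0004
gripper_force: 0.0
```

Request:
move_arm(rows="0 0 -9 -0.006 0.002 0 0; 0 0 -9 -0.006 0.001 0 0; 0 0 0 0 0 0 0; 0 0 0 0 0 0 0")

```text
t: 15.52
eef_pos: [0.4779, -0.0847, 0.0873]
ee_rot: [3.142, 0.0, 0.088]
force: [0.3, -0.0, 0.2]
width: 0.0
gripper_force: 0.0
```

```bash
cat > chk.py <<'E'
from h import *
import sys
S=arm.get_state();c=S["eef_pos"];f=np.array([.9956,.094]);l=np.array([-.094,.9956])
print(round(S["t"],2),c.round(4),"f,l",(c[:2]@f).round(4),(c[:2]@l).round(4),"yaw",np.degrees(S["ee_rot"]).round(2),"F",S["force"].round(1),S["width"])
p,d=arm.grab_frame("side")
if len(sys.argv)>1:cv2.imwrite(sys.argv[1],cv2.resize(p[90:210,215:345],(780,600)[:2],interpolation=2))
k=hsv(p,(10,40,40),(32,220,255))&box("side",p.shape,(215,90,345,210));P=pts("side",k,d)
for lo,hi in((.030,.042),(.056,.070)):
    Q=P[(P[:,2]>lo)&(P[:,2]<hi)&(P[:,0]<.63)];F=Q[:,:2]@f;L=Q[:,:2]@l
    if len(Q)>5:print(lo,len(Q),"f",np.percentile(F,[2,98]).round(4),"l",np.percentile(L,[2,98]).round(4),rect(Q)[2])
m=(abs(pts("side",d>0,d)[:,:2]-c[:2]).max(1)<.035);A=pts("side",d>0,d)[m];A=A[(A[:,2]>c[2]+.02)&(A[:,2]<c[2]+.07)]
if len(A):print("finger zmin",(np.percentile(A[:,2],[1,5])-c[2]).round(4),"f",(np.percentile((A[:,:2]-c[:2])@f,[2,98])).round(4),"l",(np.percentile((A[:,:2]-c[:2])@l,[2,98])).round(4))
E
python3 chk.py
```

```text
15.53 [ 0.4779 -0.0847  0.0873] f,l 0.4678 -0.1292 yaw [1.80e+02 3.00e-02 5.07e+00] F [ 0.3 -0.   0.2] 1.864802614112487e-05
0.03 332 f [0.491  0.5821] l [-0.493  -0.0561] 11.7
0.056 247 f [0.513  0.5845] l [-0.5028 -0.0575] 12.0
finger zmin [0.0305 0.0319] f [-0.0141  0.0028] l [-0.0157  0.0195]
```

Request:
move_arm(rows="0 0 0 0.03 0 0 0; 0 0 0 0 0 0.03 0; 0 0 0 0 0 0.03 0; 0 0 0 0 0 0.012 0; 0 0 0 0 0 0.004 0; 0 0 0 0 0 0 0")

```text
t: 16.32
eef_pos: [0.5083, -0.0818, 0.0122]
ee_rot: [3.142, -0.001, 0.092]
force: [-0.2, 0.1, -1.1]
width: 0.0004
gripper_force: 0.0
```

```bash
python3 chk.py pics/c1.png
```

```text
16.32 [ 0.5083 -0.0818  0.0122] f,l 0.4984 -0.1292 yaw [ 1.80e+02 -4.00e-02  5.26e+00] F [-0.2  0.1 -1.1] 0.00038547525910996
0.03 206 f [0.4901 0.5834] l [-0.4956 -0.0552] 12.0
0.056 107 f [0.4859 0.5838] l [-0.5058 -0.0547] 11.8
finger zmin [0.0206 0.0212] f [-0.0144  0.0144] l [-0.0276  0.0327]
```

View pics/c1.png

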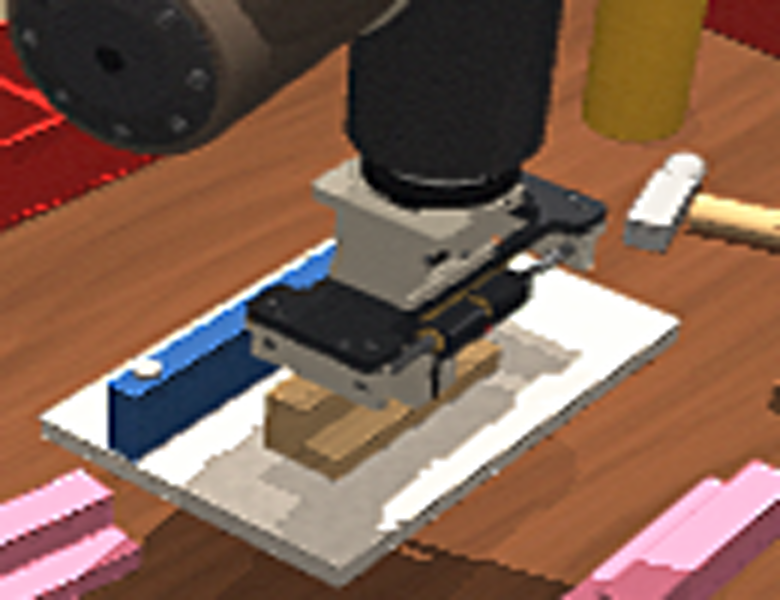

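View shows the closed fingertips over the ledge, in front of the step wall, with the fence behind. I push towards the fence.

Request:
move_arm(rows="0 0 0 0.004 0 0.001 0; 0 0 0 0.004 0 0 0; 0 0 0 0.004 0 0 0; 0 0 0 0.004 0 0 0; 0 0 0 0.004 0 0 0; 0 0 0 0.004 0 0 0; 0 0 0 0 0 0 0")

```text
t: 17.25
eef_pos: [0.5321, -0.0796, 0.0106]
ee_rot: [3.142, -0.0, 0.092]
force: [0.9, -0.3, 0.2]
width: 0.0008
gripper_force: 0.0
```

Request:
move_arm(rows="0 0 0 0.004 0 0 0; 0 0 0 0.004 0 0 0; 0 0 0 0.004 0 0 0; 0 0 0 0.002 0 0 0; 0 0 0 0 0 0 0")

```text
t: 17.88
eef_pos: [0.5458, -0.0784, 0.0106]
ee_rot: [3.142, -0.0, 0.092]
force: [1.2, -0.2, 0.3]
width: 0.0005
gripper_force: 0.0
```

```bash
sed -i 's/&(P\[:,0\]<.63)/\&(P[:,1]>-.2)\&(P[:,0]<.66)/' chk.py; python3 chk.py
```

```text
17.88 [ 0.5458 -0.0784  0.0106] f,l 0.5361 -0.1293 yaw [ 1.80e+02 -1.00e-02  5.27e+00] F [ 1.2 -0.2  0.3] 0.0004853813552879626
0.03 235 f [0.5219 0.5638] l [-0.1923 -0.0556] 84.1
0.056 82 f [0.5216 0.5706] l [-0.1405 -0.0557] 77.2
finger zmin [0.0203 0.0208] f [-0.015  0.009] l [-0.0307  0.0323]
```

Request:
move_arm(rows="0 0 0 0.003 0 0 0; 0 0 0 0.002 0 0 0; 0 0 0 0.001 0 0 0; 0 0 0 0 0 0 0")

```text
t: 18.42
eef_pos: [0.5518, -0.0778, 0.0107]
ee_rot: [-3.142, -0.0, 0.092]
force: [0.8, 0.1, 0.3]
width: 0.0001
gripper_force: 0.0
```

Request:
move_arm(rows="0 0 0 0.001 0 0 0; 0 0 0 0.001 0 0 0; 0 0 0 0.001 0 0 0; 0 0 0 0 0 0 0")

```text
t: 18.92
eef_pos: [0.5525, -0.0778, 0.0103]
ee_rot: [-3.142, 0.004, 0.091]
force: [-6.6, 0.9, 4.6]
width: 0.0003
gripper_force: 3.3
```

Request:
move_arm(rows="0 0 0 -0.001 0 0.001 0; 0 0 0 0 0 0 0; 0 0 0 0 0 0 0")

```text
t: 19.3
eef_pos: [0.5525, -0.0778, 0.0094]
ee_rot: [3.142, 0.002, 0.092]
force: [-5.8, -0.7, 1.8]
width: 0.0007
gripper_force: 2.8
```

Request:
move_arm(rows="0 0 0 0 0 0.001 0; 0 0 0 0 0 0.001 0; 0 0 0 0 0 0 0")

```text
t: 19.68
eef_pos: [0.5526, -0.0779, 0.0083]
ee_rot: [3.141, 0.002, 0.092]
force: [-8.6, 0.0, 12.1]
width: 0.0007
gripper_force: 9.0
```

Request:
move_arm(rows="0 0 0 -0.0007 0.0005 0 0; 0 0 0 0 0.0005 0 0; 0 0 0 0 0.0005 0 0; 0 0 0 0 0 0 0")

```text
t: 20.18
eef_pos: [0.5526, -0.078, 0.0083]
ee_rot: [-3.14, 0.0, 0.092]
force: [-9.3, 9.3, 11.4]
width: 0.0004
gripper_force: 8.4
```

```bash
python3 chk.py; python3 - <<'E'
from h import *
f=np.array([.9956,.094]);l=np.array([-.094,.9956])
q,e=arm.grab_frame("top");p,d=arm.grab_frame("side")
for n,i,dd in(("top",q,e),("side",p,d)):
  b=(240,140,350,220) if n=="top" else (215,115,335,210)
  for lab,lo,hi,zz in(("red",(0,150,60),(8,255,255),(.045,.066)),("pine",(10,40,40),(32,220,255),(.028,.07))):
    k=hsv(i,lo,hi)&box(n,i.shape,b);P=pts(n,k,dd);P=P[(P[:,2]>zz[0])&(P[:,2]<zz[1])&(P[:,1]>-.2)&(P[:,0]<.62)]
    if len(P)>3:print(n,lab,len(P),"l",np.percentile(P[:,:2]@l,[2,98]).round(4),"f",np.percentile(P[:,:2]@f,[2,98]).round(4))
E
```

```text
20.18 [ 0.5526 -0.078   0.0083] f,l 0.5429 -0.1296 yaw [-1.7993e+02  1.0000e-02  5.2700e+00] F [-9.3  9.3 11.4] 0.0003894163434066261
0.03 220 f [0.5283 0.5691] l [-0.1931 -0.0569] 84.8
0.056 77 f [0.5288 0.5775] l [-0.1394 -0.0556] 72.0
finger zmin [0.021  0.0225] f [-0.015   0.0088] l [-0.0298  0.0339]
top pine 4 l [-0.2033 -0.0187] f [0.4532 0.5418]
side red 64 l [-0.2243 -0.1947] f [0.5168 0.5406]
side pine 387 l [-0.1922 -0.0556] f [0.5281 0.5756]
```

Request:
move_arm(rows="0 0 0 0 0.0007 0 0; 0 0 0 0 0.0007 0 0; 0 0 0 0 0 0 0")

```text
t: 20.7
eef_pos: [0.5527, -0.0783, 0.0083]
ee_rot: [-3.139, -0.0, 0.092]
force: [-11.0, 15.7, 13.5]
width: 0.0005
gripper_force: 11.6
```

A 15.7 N reaction with almost no motion means the end is hard against the stop. I ease the sideways load and trim the push.

Request:
move_arm(rows="0 0 0 0 -0.001 0 0; 0 0 0 0 -0.001 0 0; 0 0 0 0 0 0 0; 0 0 0 0 0 0 0")

```text
t: 21.2
eef_pos: [0.5527, -0.0783, 0.0083]
ee_rot: [-3.141, 0.0, 0.092]
force: [-8.1, 3.4, 9.8]
width: 0.0001
gripper_force: 9.2
```

Request:
move_arm(rows="0 0 0 0.0007 -0.0004 0 0; 0 0 0 0 0 0 0; 0 0 0 0 0 0 0; 0 0 0 0 0 0 0")

```text
t: 21.7
eef_pos: [0.5526, -0.0783, 0.0083]
ee_rot: [3.142, 0.001, 0.092]
force: [-8.7, 1.1, 13.0]
width: 0.0003
gripper_force: 10.5
```

Request:
move_arm(rows="0 0 0 0.0008 0 -0.0006 0; 0 0 0 0 0 0 0; 0 0 0 0 0 0 0; 0 0 0 0 0 0 0")

```text
t: 22.2
eef_pos: [0.5526, -0.0783, 0.0083]
ee_rot: [-3.142, 0.003, 0.092]
force: [-10.7, 1.7, 9.6]
width: 0.0002
gripper_force: 9.6
```

```bash
python3 chk.py; python3 - <<'E'
from station import arm
for _ in range(6):
    arm.grab_frame("side");print(arm.get_state()["force"].round(1))
E
```

```text
22.2 [ 0.5526 -0.0783  0.0083] f,l 0.5428 -0.1299 yaw [-1.80e+02  1.70e-01  5.25e+00] F [-10.7   1.7   9.6] 0.00023175848443158094
0.03 221 f [0.5286 0.5655] l [-0.1932 -0.0554] 84.6
0.056 76 f [0.5285 0.5759] l [-0.1408 -0.0562] 62.0
finger zmin [0.0213 0.0227] f [-0.0144  0.0082] l [-0.0295  0.034 ]
[-9.7  0.6 10.4]
[-8.5  1.   9.6]
[-9.6  1.7  8.9]
[-9.6  1.2 10. ]
[-9.8 -0.2  9.7]
[-9.3  1.2  9.4]
```

The push holds steady at about 10 N into the fence and 10 N down, so I hand in.

```bash
python3 -c "
from station import arm
print(arm.job_done())"
```

```text
the job is handed in; nothing more can be done
None
```

The job is handed in at about 22.5 s: the pine offcut is on the bed, step towards the robot, back against the fence and right end on the stop, still held with about 9.5 N into the fence and 9.7 N down; this rests on force and depth readings, as the final pose was not viewed in a picture.

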